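# Log in the sample on the console keys

## Robot

A 6-joint arm with a two-finger parallel gripper is mounted at the origin on a cart in front of the work surface, level with it; the furniture and walls round the work are solid. World frame = base frame: x ahead of the robot, y to its left, z up, the work surface at z = 0. Lengths are in m, angles in rad, forces in N, time in s.
With the tool pointing down it reaches from about 0.3 to 0.75 m from the base axis. Payload 8.5 kg.
Tool frame: the origin (TCP) lies at the very end of the fingers, on their centre line; the grasp point (between the pads) lies 19 mm behind it; z points along the fingers, y is the line along which they close (so a half turn about z gives the same grasp; the last joint's range is limited). The gripper opens to 88 mm and grips with 3 to 60 N. Pads are 18 mm wide; open, the fingers measure 123 mm over their backs; the gripper's body (75 mm by 187 mm) begins 45 mm behind the grasp point.
Start: joints at [1.041, 0.381, 1.297, -0, 1.464, -0.215], TCP at [0.17, 0.523, 0.239] pointing down, gripper open.
Joint ranges: [-3.11, 3.11], [-0.89, 2.33], [0.22, 2.48], [-1.42, 4.56], [0.17, 2.85], [-2.88, 2.88]. Speed limits (rad/s): [2.39, 2.39, 3.14, 3.14, 3.14, 3.14].

## Interface

Orientations are given as a unit quaternion [w, x, y, z].
In Python, from rig import robot, imaging, order gives the robot as it stands. The module is installed in compiled form; this text tells all that it offers.
- The arm moves only by the tool step_arm, never from a script. Its argument "series" is a list of rows, each a list of 7 numbers: the shift along the tool's x, y, z in mm, then the turn, a rotation vector about the tool's x, y, z in rad, then the finger opening in mm, from 0 to 88.1. A call has 1 to 5 rows; each row is the pose to reach, as a shift and turn from the pose commanded when the call began, along the tool's axes at that moment; what a row does not reach only later rows make up. A row lasts 1/12 s, in which the tool goes at most 41.7 mm and 7.16 degrees, less where a joint would pass 70% of its speed; a pose out of reach is approached as far as the arm can. A call with a gripper value outside its range is refused whole. The fingers move at their own pace and stop on an object; "newtons" is the grip in N (left out, the last holds). Time passes only in rows, so rows that repeat a pose let the fingers close. It gives the time, the measured TCP pose, the force, the opening and the grip force at its end, in the units of the state.
- robot.get_state(): the state, without advancing time (a new reading comes with each control period).
- imaging.capture(name): name is "scene" or "top" or "wrist"; returns a dict with "image" (420x560x3 uint8, red, green, blue), "range_z" (420x560 float32, m along the optical axis (not along the pixel's ray), 0 where there is no reading), "fov_y" (degrees; the focal length in pixels is half the picture's height over the tangent of half this angle, whatever the lens; pixels are square), "cx", "cy" (the principal point, pixels), "world_to_cam" (4x4, takes a point from world to camera coordinates); the wrist camera has in their place "T_tool_cam" (4x4, takes a point from camera to tool coordinates, whose origin is the TCP and whose axes are the flange's). Camera axes: x right, y down, z forward; pixel columns grow to the right and rows downward; lengths in m; the calibration is good to about 2 mm. A picture is of the moment at which its call begins: read the wrist's pose just before it.
- order.close_job(): hands the job in; it is judged then, once.
The state is a dict: "time": time; "q": joint angles; "qvel": joint speeds; "joint_torque": joint torques, N m; "ee_pos": TCP position; "eef_rot": TCP orientation; "contact_force": force on the tool from outside, world axes, zero at the start; "ft_torque": the same for the moment, N m; "gripper_width": finger opening in m; "grip_force": force on a finger pad.
Only numpy, scipy, OpenCV 4.12 (cv2) and the standard library are available. Lean on these libraries where they do the work, as an engineer would, in place of code of your own. Each camera call takes 0.05 s, during which the arm holds its last target. There are 200 camera calls.

## Task

One sample vial stands in the nest of the grey console. Log it in: with the fingertips, lightly press the key that has the colour of that vial's cap and let it come back up, then lightly press the long black bar key to confirm, and withdraw. Never press a key of another colour, and leave the vials and all other things where they are.

Things in the scene. Friction and masses are not known exactly. Their poses are not given: they have to be found in the camera images.
- console: Low grey console fixed to the bench, top 35 mm up. Origin at bench level; its x runs to its far side, y to its left: body x -85..+105, y +-100 mm. Bar key at the near edge, dark display strip at the far edge, four coloured keys between, centred at x +50 or -6, y +-31 mm (places vary). Sample nest at x 0, y +150 mm. Position varies, yaw up to 0.35 rad either way.
- nest (a point): centre of the sample nest at bench level: grey block 52 x 56 mm, 28 mm high with one round 27 mm through hole in which one vial stands; right behind it a black code reader 52 mm high
- rack: fixed grey waiting rack, 150 x 48 x 28 mm, with three 27 mm through holes 46 mm apart along its x, holding the other three vials; origin at bench level under its centre
- vial_red: small loose glass sample vial with a red cap, 24 mm across, 58 mm tall, stands upright on the bench in the nest or in a rack hole (which one varies); origin at the centre of its underside
- vial_blue: small loose glass sample vial with a blue cap, 24 mm across, 58 mm tall, stands upright on the bench in the nest or in a rack hole (which one varies); origin at the centre of its underside
- vial_green: small loose glass sample vial with a green cap, 24 mm across, 62 mm tall, stands upright on the bench in the nest or in a rack hole (which one varies); origin at the centre of its underside
- vial_white: small loose glass sample vial with a white cap, 24 mm across, 62 mm tall, stands upright on the bench in the nest or in a rack hole (which one varies); origin at the centre of its underside
- key_red_top (a point): centre of the top face of the red key: square cap 32 x 32 mm in a thin black bezel, 46 mm above the bench when up; it moves with the key. x, y axes as the console's
- key_red (a joint): travel of the red key: 0 up, 0.008 m fully down, pressed straight down from above; it counts as pressed beyond 0.003. A spring lifts it back; 1.5 N to start it, 3 N at 0.003, 5.5 N at the bottom stop
- red_unit: black bezel, 40 x 40 mm, 5 mm high, that carries the red key; fixed; origin at its underside centre, 35 mm above the bench
- key_blue_top (a point): centre of the top face of the blue key: square cap 32 x 32 mm in a thin black bezel, 46 mm above the bench when up; it moves with the key. x, y axes as the console's
- key_blue (a joint): travel of the blue key: 0 up, 0.008 m fully down, pressed straight down from above; it counts as pressed beyond 0.003. A spring lifts it back; 1.5 N to start it, 3 N at 0.003, 5.5 N at the bottom stop
- blue_unit: black bezel, 40 x 40 mm, 5 mm high, that carries the blue key; fixed; origin at its underside centre, 35 mm above the bench
- key_green_top (a point): centre of the top face of the green key: square cap 32 x 32 mm in a thin black bezel, 46 mm above the bench when up; it moves with the key. x, y axes as the console's
- key_green (a joint): travel of the green key: 0 up, 0.008 m fully down, pressed straight down from above; it counts as pressed beyond 0.003. A spring lifts it back; 1.5 N to start it, 3 N at 0.003, 5.5 N at the bottom stop
- green_unit: black bezel, 40 x 40 mm, 5 mm high, that carries the green key; fixed; origin at its underside centre, 35 mm above the bench
- key_white_top (a point): centre of the top face of the white key: square cap 32 x 32 mm in a thin black bezel, 46 mm above the bench when up; it moves with the key. x, y axes as the console's
- key_white (a joint): travel of the white key: 0 up, 0.008 m fully down, pressed straight down from above; it counts as pressed beyond 0.003. A spring lifts it back; 1.5 N to start it, 3 N at 0.003, 5.5 N at the bottom stop
- white_unit: black bezel, 40 x 40 mm, 5 mm high, that carries the white key; fixed; origin at its underside centre, 35 mm above the bench
- key_bar_top (a point): centre of the top face of the black bar key: 24 mm (console x) x 100 mm (console y), 46 mm above the bench when up; it moves with the key; its long side lies along the console's y
- key_bar (a joint): travel of the black bar key: same travel and spring as the coloured keys (0 up, pressed beyond 0.003, 0.008 m stop)
- bar_unit: black bezel, 32 x 108 mm, 5 mm high, that carries the bar key; fixed to the console, origin at its underside centre, 35 mm above the bench
- dropper: loose amber dropper bottle with a black teat, 34 mm across, 102 mm tall, bystander on the left; origin under its centre
- mug: loose blue and white mug, 78 x 112 mm, 92 mm tall, bystander on the left; origin under its middle

How it is judged:
On the way, in this order (a step that is already met when the one before it is completed fails the run):
1. the key with the colour of the nest vial's cap is pressed by the fingers, past 3 mm, while the bar key is up (value of joint key_bar below 0.0015 m and ((horizontal distance between vial_red and nest below 0.02 m and value of joint key_red above 0.003 m and contact force between the fingers and red_unit above 0.5 N) or (horizontal distance between vial_blue and nest below 0.02 m and value of joint key_blue above 0.003 m and contact force between the fingers and blue_unit above 0.5 N) or (horizontal distance between vial_green and nest below 0.02 m and value of joint key_green above 0.003 m and contact force between the fingers and green_unit above 0.5 N) or (horizontal distance between vial_white and nest below 0.02 m and value of joint key_white above 0.003 m and contact force between the fingers and white_unit above 0.5 N))), for 0.05 s.
2. then, with the coloured keys up again, the bar key is pressed by the fingers, past 3 mm (value of joint key_bar above 0.003 m and contact force between the fingers and bar_unit above 0.5 N and value of joint each of key_red, key_blue, key_green, key_white below 0.0015 m), for 0.05 s.
At the end, for the whole second after the job is handed in: all five keys are up again (less than 1.5 mm down), a vial stands in the nest, every vial is upright within 0.2 rad and within 8 mm of its start, and the dropper bottle and mug are within 15 mm of theirs (value of joint each of key_red, key_blue, key_green, key_white, key_bar below 0.0015 m and horizontal distance between any of vial_red, vial_blue, vial_green, vial_white and nest below 0.02 m and angle between each of vial_red, vial_blue, vial_green, vial_white's own z axis and vertical below 0.2 rad and distance of each of vial_red, vial_blue, vial_green, vial_white from where it was at the start of the episode below 0.008 m and distance of each of dropper, mug from where it was at the start of the episode below 0.015 m); the robot touches nothing.
It fails at once if a key of another colour than the nest vial's cap is pressed (past 2 mm) ((horizontal distance between vial_red and nest below 0.02 m and value of joint any of key_blue, key_green, key_white above 0.002 m) or (horizontal distance between vial_blue and nest below 0.02 m and value of joint any of key_red, key_green, key_white above 0.002 m) or (horizontal distance between vial_green and nest below 0.02 m and value of joint any of key_red, key_blue, key_white above 0.002 m) or (horizontal distance between vial_white and nest below 0.02 m and value of joint any of key_red, key_blue, key_green above 0.002 m)).
It fails at once if a key is pressed hard (more than 20 N) (contact force between anything else and red_unit above 20 N or contact force between anything else and blue_unit above 20 N or contact force between anything else and green_unit above 20 N or contact force between anything else and white_unit above 20 N or contact force between anything else and bar_unit above 20 N).
It fails at once if a vial is lifted, tipped or moved more than 8 mm (distance of any of vial_red, vial_blue, vial_green, vial_white from where it was at the start of the episode above 0.008 m or angle between any of vial_red, vial_blue, vial_green, vial_white's own z axis and vertical above 0.2 rad).
It fails at once if the dropper bottle or mug is moved more than 15 mm (distance of any of dropper, mug from where it was at the start of the episode above 0.015 m).
It also fails if it takes over 34 s, if anything falls off the work surface, if the arm or the gripper's body presses on something with over 40 N, if the wrist force passes 120 N, or if a joint passes its speed limit or range.

## Working session

There is one attempt and no reset: what is moved stays moved. The work goes in short steps, Python scripts to look and compute and a tool call to move; the robot and the scene stay as the last step left them, time stands still between calls to the robot, and variables do not carry over. Pictures are saved under pics/ and viewed, at most 10 in all, crops included, and the job is handed in when it is done.

Besides the shell and the picture viewer there is one more tool, called by a JSON object that holds its "fn" and its "kwargs", one argument or row to a line. step_arm: Moves the arm, as the interface text tells. Its arguments: {"type":"object","properties":{"series":{"type":"array"},"newtons":{"type":"number"}},"required":["series"]}

```bash
mkdir -p pics; python3 - <<'E'
from rig import robot, imaging, order
import cv2,pickle
s=robot.get_state();print(s["time"],s["ee_pos"],s["eef_rot"],s["gripper_width"],s["contact_force"])
for n in("top","scene"):
    c=imaging.capture(n);pickle.dump(c,open(n+".pkl","wb"))
    cv2.imwrite(f"pics/{n}.png",c["image"][:,:,::-1])
    print(n,c["fov_y"],c["cx"],c["cy"],c["world_to_cam"].round(3).tolist())
E
```

```text
0.0 [0.17013681 0.52271445 0.23814172] [-2.69609452e-04  1.56740590e-01  9.87639529e-01 -6.89456457e-04] 0.08838049216989691 [ 0.21137039 -0.51436228  0.00326523]
top 56.74956869768222 273.6797986994478 205.66254186705748 [[-0.023, -0.999, -0.026, 0.058], [-0.997, 0.024, -0.068, 0.543], [0.068, 0.025, -0.997, 0.95], [0.0, 0.0, 0.0, 1.0]]
scene 55.08818141501395 278.62417532211987 202.95820599671194 [[0.607, -0.794, -0.011, -0.315], [-0.454, -0.336, -0.825, 0.304], [0.652, 0.506, -0.565, 0.921], [0.0, 0.0, 0.0, 1.0]]
```

View pics/top.png

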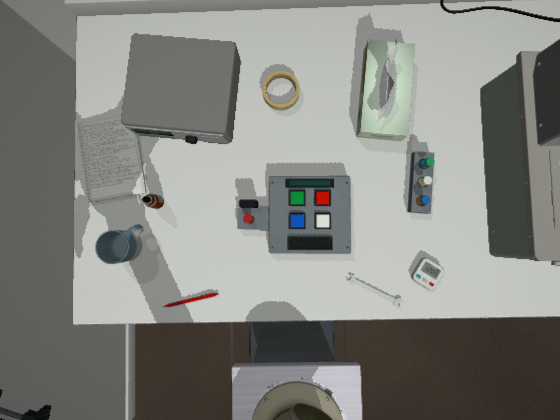

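View pics/scene.png

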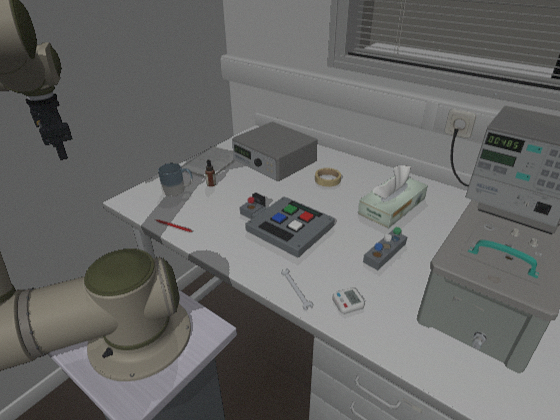

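The top view shows the red-capped vial in the nest (248,218). The red key is at (323,198), green at (297,198), blue at (297,221), white at (322,221) and the bar at (310,243). The rack at (422,182) holds green, white and blue, which agrees. The dropper and mug are on the left at (152,201) and (117,246), and the arm is still at the lower left.

```bash
cat > h.py <<'E'
import numpy as np,cv2
from scipy.spatial.transform import Rotation as R
def ray(c,uv,z,M=None):
    """pixel -> world point on plane z; M is cam->world"""
    M=np.linalg.inv(c["world_to_cam"]) if M is None else M
    f=210/np.tan(np.radians(c["fov_y"]/2))
    d=M[:3,:3]@np.array([(uv[0]-c["cx"])/f,(uv[1]-c["cy"])/f,1]);o=M[:3,3]
    return o+d*(z-o[2])/d[2]
def blobs(img,amin):
    h=cv2.cvtColor(img,cv2.COLOR_RGB2HSV);H,S,V=cv2.split(h);out=[]
    ms=dict(red=((H<8)|(H>172))&(S>150)&(V>80),blue=(H>100)&(H<130)&(S>150)&(V>80),
        green=(H>45)&(H<85)&(S>120)&(V>60),white=(S<30)&(V>215),black=(V<40))
    for k,m in ms.items():
        cs,_=cv2.findContours(m.astype(np.uint8),cv2.RETR_EXTERNAL,cv2.CHAIN_APPROX_NONE)
        for q in cs:
            if cv2.contourArea(q)>amin:
                r=cv2.minAreaRect(q);out.append((k,r[0],r[1],r[2],cv2.contourArea(q)))
    return out
E
python3 - <<'E'
import pickle;from h import *
for n in("top","scene"):
    c=pickle.load(open(n+".pkl","rb"))
    for k,p,s,a,A in blobs(c["image"],25):
        if A<1500: print(n,k,np.round(p,1),np.round(s,1),round(a,1),A,ray(c,p,.046).round(4),c["range_z"][int(p[1]),int(p[0])])
E
```

```text
top red [191.  299.6] [ 2.7 53.6] 76.6 85.5 [0.3215 0.2476 0.046 ] 0.96807903
top red [247.  217.5] [7. 8.] 90.0 45.0 [0.5152 0.1096 0.046 ] 0.92884153
top red [322.5 197.5] [13. 13.] 90.0 166.0 [ 0.5592 -0.0742  0.046 ] 0.9399616
top blue [297.  220.5] [13. 12.] 90.0 153.0 [ 0.5051 -0.0111  0.046 ] 0.93756163
top blue [425.  199.5] [7. 8.] 90.0 44.0 [ 0.5482 -0.3193  0.046 ] 0.9229447
top green [297.  197.5] [13. 12.] 90.0 154.5 [ 0.5607 -0.0126  0.046 ] 0.9418059
top green [309.5 182.5] [ 3. 39.] 90.0 103.5 [ 0.5965 -0.0439  0.046 ] 0.953957
top green [429. 161.] [8. 8.] 90.0 53.0 [ 0.6412 -0.3334  0.046 ] 0.92392135
top white [323. 221.] [10. 10.] 90.0 100.0 [ 0.5024 -0.0736  0.046 ] 0.93650764
top white [399.   88.1] [ 4.8 24.1] 5.2 52.5 [ 0.8237 -0.2697  0.046 ] 0.94014806
top black [ 35.5 412. ] [14. 29.] 90.0 248.0 [0.065  0.6214 0.046 ] 0.6631215
top black [312.  411.5] [36. 15.] 0.0 228.0 [ 0.0589 -0.0341  0.046 ] 0.824488
top black [309.5 242.5] [43. 11.] -0.0 453.0 [ 0.4515 -0.0397  0.046 ] 0.9343175
top black [248.5 203.5] [ 7. 17.] 90.0 109.0 [0.5491 0.1054 0.046 ] 0.938
[... 775 characters left out ...]
7.2] 26.6 62.5 [ 0.445 -0.02   0.046] 1.1739684
scene black [542.3 207.9] [14.8  9.5] 16.7 102.0 [ 1.0239 -0.6374  0.046 ] 0.865386
scene black [260. 198.] [15.6  7.1] 45.0 46.0 [0.549  0.0979 0.046 ] 1.2918948
scene black [504.5 142. ] [37.4 11.9] 14.0 383.0 [ 1.4475 -0.4344  0.046 ] 0.8679457
scene black [ 51.8 126.3] [69.5 30.5] 68.8 1287.5 [0.4412 1.215  0.046 ] 1.0446649
scene black [36.3 91.7] [ 6.8 36.3] 81.4 123.0 [0.6295 1.7402 0.046 ] 1.024942
scene black [453.5  70.8] [214.    2.6] 9.5 202.0 [2.3045 0.0417 0.046 ] 1.2861953
scene black [56.5 60.6] [31.   5.8] 74.1 87.5 [1.0194 2.2601 0.046 ] 1.0192573
scene black [26.2 28.7] [60.2 14.3] 74.1 575.0 [1.4106 3.5195 0.046 ] 0.67801034
```

{"fn": "step_arm", "kwargs": {
  "series": [
    [-31,-25,0,0,0,-0.11,0],
    [-62,-50,0,0,0,-0.22,0],
    [-93,-75,0,0,0,-0.315,0],
    [-124,-100,0,0,0,-0.315,0],
    [-155,-125,0,0,0,-0.315,0]
  ],
  "newtons": 5
}}

```text
time: 0.52
ee_pos: [0.2793, 0.3544, 0.2385]
eef_rot: [-0.0, -0.001, 1.0, -0.0]
contact_force: [0.7, 1.0, 0.6]
gripper_width: 0.057
grip_force: 0.0
```

{"fn": "step_arm", "kwargs": {
  "series": [
    [-21,-34,0,0,0,0,0],
    [-42,-68,0,0,0,0,0],
    [-63,-102,0,0,0,0,0],
    [-84,-136,0,0,0,0,0],
    [-105,-170,0,0,0,0,0]
  ]
}}

```text
time: 0.93
ee_pos: [0.3844, 0.1843, 0.2387]
eef_rot: [-0.0, -0.0, 1.0, 0.0]
contact_force: [1.2, 1.0, 0.3]
gripper_width: 0.0237
grip_force: 0.0
```

{"fn": "step_arm", "kwargs": {
  "series": [
    [-21,-34,0,0,0,0,0],
    [-42,-68,0,0,0,0,0],
    [-63,-102,0,0,0,0,0],
    [-84,-136,0,0,0,0,0],
    [-105,-170,0,0,0,0,0]
  ]
}}

```text
time: 1.35
ee_pos: [0.4895, 0.0142, 0.2386]
eef_rot: [-0.0, 0.0, 1.0, 0.0]
contact_force: [1.0, 1.2, 0.2]
gripper_width: 0.0003
grip_force: 0.0
```

{"fn": "step_arm", "kwargs": {
  "series": [
    [0,-30,0,0,0,0,0],
    [0,-60,0,0,0,0,0],
    [0,-60,0,0,0,0,0],
    [0,-60,0,0,0,0,0]
  ]
}}

```text
time: 1.68
ee_pos: [0.4889, -0.0447, 0.2383]
eef_rot: [-0.0, 0.001, 1.0, 0.0]
contact_force: [-0.2, 0.5, 0.2]
gripper_width: 0.0007
grip_force: 0.0
```

```bash
python3 - <<'E'
from rig import robot, imaging
from h import *
s=robot.get_state();c=imaging.capture("wrist")
cv2.imwrite("pics/w1.png",c["image"][:,:,::-1])
q=s["eef_rot"];T=np.eye(4);T[:3,:3]=R.from_quat(q,scalar_first=True).as_matrix();T[:3,3]=s["ee_pos"]
M=T@c["T_tool_cam"];print(s["ee_pos"],q)
for k,p,sz,a,A in blobs(c["image"],200):
    P=ray(c,p,.046,M);i,j=int(p[1]),int(p[0]);r=c["range_z"][i,j]
    f=210/np.tan(np.radians(c["fov_y"]/2))
    w=M@[(p[0]-c["cx"])/f*r,(p[1]-c["cy"])/f*r,r,1]
    print(k,np.round(p,1),np.round(sz,1),round(a,1),A,P.round(4),"range z",w[:3].round(4))
E
```

```text
[ 0.48890201 -0.04471454  0.23834285] [-4.58241708e-04  1.22285862e-03  9.99999114e-01  2.57157769e-04]
red [256.  243.5] [25. 24.] 90.0 526.5 [ 0.5588 -0.0741  0.046 ] range z [ 0.559  -0.0742  0.0456]
red [524.2  33. ] [ 7.4 72.7] 77.1 408.5 [0.3319 0.1984 0.046 ] range z [0.3231 0.2253 0.0086]
blue [308.5 201. ] [26. 27.] 90.0 665.5 [ 0.5049 -0.0114  0.046 ] range z [ 0.5049 -0.0114  0.0462]
green [ 56. 306.] [15.6 18.4] 45.0 205.5 [ 0.6477 -0.3392  0.046 ] range z [ 0.6363 -0.3249  0.0623]
green [306.1 244.1] [25.4 25.5] 3.2 537.5 [ 0.5597 -0.0128  0.046 ] range z [ 0.5598 -0.0128  0.0458]
white [255. 200.] [24. 24.] 90.0 561.5 [ 0.5037 -0.0739  0.046 ] range z [ 0.5039 -0.074   0.045 ]
white [257.7 151.3] [517.5 314.7] 1.9 82864.5 [ 0.4476 -0.0695  0.046 ] range z [ 0.4477 -0.0695  0.045 ]
black [279.5 383. ] [ 72. 559.] 90.0 18285.5 [ 0.7773 -0.0458  0.046 ] range z [ 0.4726 -0.0443  0.3273]
black [ 17.4 294.1] [42.8 36. ] 88.4 1190.0 [ 0.6298 -0.3851  0.046 ] range z [ 0.4608 -0.1213  0.3073]
black [279.5 287. ] [43. 56.] 0.0 1080.0 [ 0.6195 -0.0455  0.046 ] range z [ 0.488  -0.0446  0.2594]
```

View pics/w1.png

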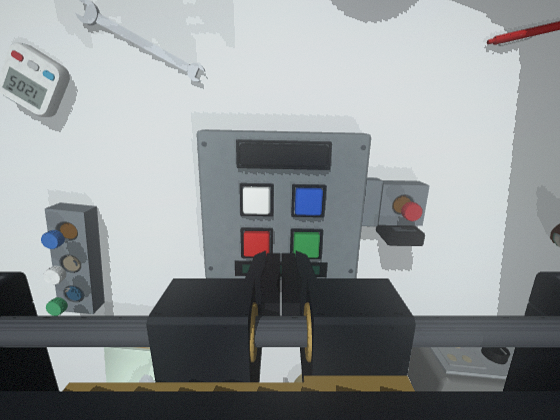

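The wrist view confirms the red cap in the nest (410,211). The red key is at (256,243), world (0.559, -0.074, 0.046), and matches the top view to 1 mm. The bar is at (284,155), about (0.449, -0.041).

{"fn": "step_arm", "kwargs": {
  "series": [
    [-35,-15,0,0,0,0,0],
    [-70,-29.5,0,0,0,0,0],
    [-70,-29.5,35,0,0,0,0],
    [-70,-29.5,70,0,0,0,0],
    [-70,-29.5,105,0,0,0,0]
  ]
}}

```text
time: 2.15
ee_pos: [0.5594, -0.0717, 0.1326]
eef_rot: [0.001, -0.001, 1.0, -0.0]
contact_force: [0.6, 0.4, -0.8]
gripper_width: 0.0004
grip_force: 0.0
```

{"fn": "step_arm", "kwargs": {
  "series": [
    [0,0,35,0,0,0,0],
    [0,0,60,0,0,0,0],
    [0,0,76,0,0,0,0],
    [0,0,80,0,0,0,0],
    [0,0,80,0,0,0,0]
  ]
}}

```text
time: 2.57
ee_pos: [0.5587, -0.072, 0.0531]
eef_rot: [-0.001, -0.001, 1.0, 0.0]
contact_force: [0.1, -0.5, -0.5]
gripper_width: 0.0003
grip_force: 0.0
```

{"fn": "step_arm", "kwargs": {
  "series": [
    [0,-2,3,0,0,0,0],
    [0,-2,6,0,0,0,0],
    [0,-2,8,0,0,0,0],
    [0,-2,9.5,0,0,0,0],
    [0,-2,10,0,0,0,0]
  ]
}}

```text
time: 2.98
ee_pos: [0.5595, -0.0754, 0.0442]
eef_rot: [0.001, -0.0, 1.0, -0.0]
contact_force: [0.1, 1.0, 2.0]
gripper_width: 0.0008
grip_force: 1.2
```

{"fn": "step_arm", "kwargs": {
  "series": [
    [0,0,1,0,0,0,0],
    [0,0,2,0,0,0,0],
    [0,0,3,0,0,0,0],
    [0,0,3,0,0,0,0],
    [0,0,3,0,0,0,0]
  ]
}}

```text
time: 3.4
ee_pos: [0.5594, -0.0754, 0.041]
eef_rot: [0.001, -0.0, 1.0, -0.0]
contact_force: [2.8, 1.1, 3.7]
gripper_width: 0.0002
grip_force: 2.0
```

{"fn": "step_arm", "kwargs": {
  "series": [
    [0,0,0.7,0,0,0,0],
    [0,0,1.2,0,0,0,0],
    [0,0,1.2,0,0,0,0],
    [0,0,1.2,0,0,0,0]
  ]
}}

```text
time: 3.73
ee_pos: [0.5593, -0.0754, 0.0397]
eef_rot: [0.0, -0.0, 1.0, -0.0]
contact_force: [3.2, 2.0, 4.4]
gripper_width: 0.0005
grip_force: 2.3
```

{"fn": "step_arm", "kwargs": {
  "series": [
    [0,0,-5,0,0,0,0],
    [0,0,-15,0,0,0,0],
    [0,0,-35,0,0,0,0],
    [0,0,-60,0,0,0,0],
    [0,0,-60,0,0,0,0]
  ]
}}

```text
time: 4.15
ee_pos: [0.56, -0.0758, 0.1037]
eef_rot: [0.002, -0.0, 1.0, -0.001]
contact_force: [0.5, -0.5, 1.1]
gripper_width: 0.0004
grip_force: 0.0
```

```bash
python3 - <<'E'
from rig import robot, imaging
from h import *
c=imaging.capture("top");cv2.imwrite("pics/t2.png",cv2.resize(c["image"][150:280,200:360,::-1],None,fx=4,fy=4))
print(robot.get_state()["ee_pos"])
for k,p,sz,a,A in blobs(c["image"],25):
    P=ray(c,p,.046)
    if .4<P[0]<.66 and abs(P[1])<.4: print(k,np.round(p,1),P.round(4))
E
```

```text
[ 0.55928981 -0.07559195  0.1016437 ]
red [247.5 218. ] [0.5139 0.1084 0.046 ]
blue [425.  199.5] [ 0.5482 -0.3193  0.046 ]
green [429. 161.] [ 0.6412 -0.3334  0.046 ]
black [248.5 203.5] [0.5491 0.1054 0.046 ]
black [146.3 199.3] [0.5657 0.3558 0.046 ]
```

View pics/t2.png

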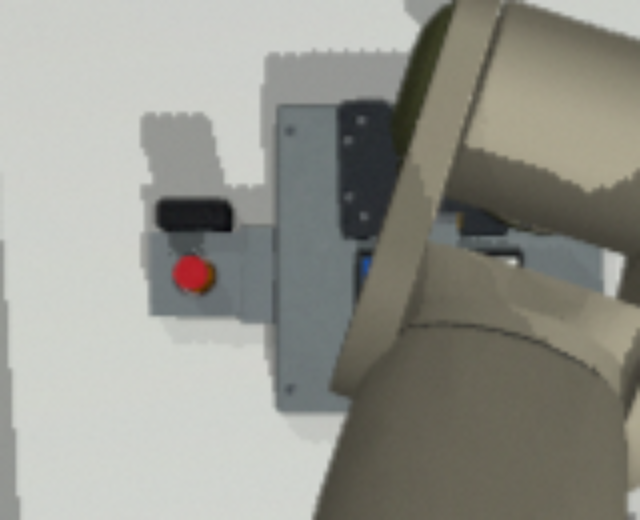

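The arm covers the keys in this view. The nest vial has not moved: it is at (193,273) in the crop. The press went to z 0.040 at 4.4 N, which is about 6 mm of travel. Next is the bar.

{"fn": "step_arm", "kwargs": {
  "series": [
    [36,11,0,0,0,0,0],
    [73,23,0,0,0,0,0],
    [110,34.5,0,0,0,0,0],
    [110,34.5,30,0,0,0,0],
    [110,34.5,48,0,0,0,0]
  ]
}}

```text
time: 4.62
ee_pos: [0.4464, -0.04, 0.0508]
eef_rot: [-0.001, -0.0, 1.0, 0.0]
contact_force: [0.3, 0.2, 0.4]
gripper_width: 0.0007
grip_force: 0.0
```

{"fn": "step_arm", "kwargs": {
  "series": [
    [0,0,3,0,0,0,0],
    [0,0,5,0,0,0,0],
    [0,0,7,0,0,0,0],
    [0,0,8.5,0,0,0,0],
    [0,0,9.5,0,0,0,0]
  ]
}}

```text
time: 5.03
ee_pos: [0.4492, -0.041, 0.0424]
eef_rot: [0.0, -0.0, 1.0, -0.0]
contact_force: [-1.3, -0.0, 3.3]
gripper_width: 0.0004
grip_force: 1.7
```

{"fn": "step_arm", "kwargs": {
  "series": [
    [0,0,1,0,0,0,0],
    [0,0,2,0,0,0,0],
    [0,0,2.3,0,0,0,0],
    [0,0,2.3,0,0,0,0]
  ]
}}

```text
time: 5.37
ee_pos: [0.4492, -0.041, 0.0399]
eef_rot: [0.0, -0.0, 1.0, -0.0]
contact_force: [-1.8, -0.6, 5.0]
gripper_width: 0.0007
grip_force: 2.3
```

{"fn": "step_arm", "kwargs": {
  "series": [
    [0,0,-5,0,0,0,0],
    [0,0,-20,0,0,0,0],
    [0,0,-55,0,0,0,0],
    [0,0,-90,0,0,0,0],
    [0,0,-125,0,0,0,0]
  ]
}}

```text
time: 5.78
ee_pos: [0.4488, -0.0407, 0.1665]
eef_rot: [-0.0, -0.0, 1.0, 0.0]
contact_force: [1.0, -1.0, -1.3]
gripper_width: 0.0005
grip_force: 0.0
```

{"fn": "step_arm", "kwargs": {
  "series": [
    [30,0,-25,0,0,0,0],
    [60,0,-60,0,0,0,0],
    [60,0,-60,0,0,0,0],
    [60,0,-60,0,0,0,0]
  ]
}}

```text
time: 6.12
ee_pos: [0.3889, -0.041, 0.2265]
eef_rot: [0.002, 0.0, 1.0, -0.001]
contact_force: [-0.9, -0.4, -1.1]
gripper_width: 0.0004
grip_force: 0.0
```

```bash
python3 - <<'E'
from rig import robot, imaging
from h import *
s=robot.get_state();c=imaging.capture("wrist")
print(s["ee_pos"],s["contact_force"])
cv2.imwrite("pics/w2.png",c["image"][:,:,::-1])
T=np.eye(4);T[:3,:3]=R.from_quat(s["eef_rot"],scalar_first=True).as_matrix();T[:3,3]=s["ee_pos"]
M=T@c["T_tool_cam"];f=210/np.tan(np.radians(c["fov_y"]/2))
v,u=np.mgrid[:420,:560];r=c["range_z"]
P=np.stack([(u-c["cx"])/f*r,(v-c["cy"])/f*r,r],-1)@M[:3,:3].T+M[:3,3]
for n,x,y in[("red",.559,-.0745),("green",.56,-.0128),("blue",.505,-.0114),("white",.503,-.074),("bar",.449,-.041)]:
    m=(abs(P[...,0]-x)<.009)&(abs(P[...,1]-y)<.01)&(P[...,2]<.08)&(r>0);print(n,m.sum(),np.median(P[m][:,2]).round(4) if m.any() else None)
E
```

```text
[ 0.38888522 -0.04096815  0.22652611] [-0.94191069 -0.41052531 -1.06653407]
red 0 None
green 0 None
blue 0 None
white 3 0.0461
bar 261 0.0454
```

View pics/w2.png

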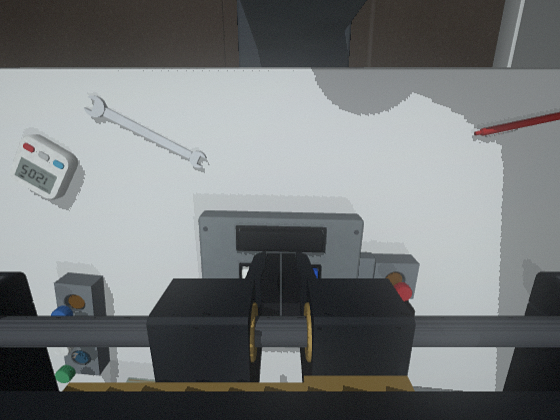

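The bar at (281,238) is back up (measured z 0.045), and the red vial in the nest (402,291) and the rack vials are in place. The arm is clear of everything, so I am handing in.

```bash
python3 -c "
from rig import order
print(order.close_job())"
```

```text
the job is handed in; nothing more can be done
None
```

The red key (matching the nest vial's cap) and then the black bar key were each pressed about 6 mm at 4–5 N, and the arm withdrew clear and handed the job in; I saw the bar back up and the vials in place, but the red key was out of view after its press and no verdict was returned.

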